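# Angle the vial rack past the gas column into its bay

### The job

Push the long vial rack home into its bay: square and flush against the back rail, between the steel instrument box and the bead sterilizer, behind the gas column. The column blocks a straight push, so angle one end in behind it and then swing the other end in. Only push the rack along the worktop, gently, with the fingertips or the outside of the fingers: do not pinch, lift or tip it, and leave the loose jars, bottle, dish, bowl and forceps where they stand.

Things in the scene. Friction and masses are not known exactly. Their poses are not given: they have to be found in the camera images.
- vial_rack: The long piece: low folded steel rack, 260 long (its y) x 56 wide (its x), flat upright outside walls 30 high; six capped glass vials stand fixed in it, tops 61 above the worktop. 0.28 to 0.52 kg, loose, slides flat under a few newtons. Origin: centre of underside. Either way round will do. Starts on the robot's side of the bay, shifted right, its y within 0.35 rad of the rail's.
- rail: Fixed steel kerb, 620 long, 42 high. Origin: worktop level, mid-length, on its front (robot-side) face; x points away from the robot, y along the face to the left. The bay is the 310 to 330 wide gap before its middle, between instrument box and sterilizer, open toward the robot. Rack home: its centre 28 before this face, its y along the rail's.
- sterilizer: Fixed white bead sterilizer, box 115 deep (x) x 130 wide (y) x 116 high, instruments standing out of its top to 225; left side of the bay, its back against the rail. Origin: centre of its underside; axes as the rail's. Its right face (65 from the origin toward -y) is the bay's left wall, its front 58 toward the robot.
- instrument_box: Fixed lidded steel instrument box, 115 deep (x) x 154 wide (y) x 50 high, with a wire handle on top to 63; right side of the bay, its back against the rail. Origin: centre of its underside; axes as the rail's. Its left face (77 from the origin toward +y) is the bay's right wall, its front 58 toward the robot.
- gas_column: The post: fixed round steel gas column, 28 diameter, 114 high, foot flange 44 diameter x 6; two taps at 40 to 98 high reach 38 from its axis toward the robot's side. Stands before the left part of the bay mouth. Origin: on its axis at worktop level, 112 to 122 before the rail face, so the rack can pass behind it.
- jar_a: Loose capped glass jar, 68 diameter, 95 high, to the left of the rack's starting place, in front of the sterilizer. Origin: centre of its underside. Leave it.
- jar_b: Loose capped glass jar, 68 diameter, 95 high, behind the rail. Origin: centre of its underside. Leave it.
- jar_c: Loose capped glass jar, 68 diameter, 110 high, behind the rail, right of the other. Origin: centre of its underside. Leave it.
- spray_bottle: Loose clear spray bottle with a white head, 70 diameter, 207 high, out to the right. Origin: centre of its underside. Leave it.
- petri_dish: Loose petri dish, 90 diameter, 14 high, out to the left. Origin: centre of its underside. Leave it.
- bowl: Loose small steel bowl, 100 diameter, 35 high, right of the instrument box. Origin: centre of its underside. Leave it.
- forceps: Loose steel forceps lying flat, 168 long (its x axis), 8 high, out to the right. Origin: middle of its length at worktop level. Leave it.

How it is judged:
At the end, for the whole second after the job is handed in: The vial rack stands flat and still in the bay, its centre within 8 mm of its flush place against the rail and within 40 mm of the rail's middle, its length within 0.05 rad (3 degrees) of the rail's (x of vial_rack in the frame of rail between -0.036 and -0.02 m and y of vial_rack in the frame of rail between -0.04 and 0.04 m and angle between the y axis of vial_rack and the y axis of rail, either way round below 0.05 rad and angle between vial_rack's own z axis and vertical below 0.05 rad and height (world z) of vial_rack below 0.004 m and linear speed of vial_rack below 0.01 m/s and angular speed of vial_rack below 0.05 rad/s); the robot touches nothing.
It fails at once if the rack was lifted or carried (more than 10 mm off the worktop) (height (world z) of vial_rack above 0.01 m).
It fails at once if the rack was tipped (more than 0.15 rad) (angle between vial_rack's own z axis and vertical above 0.15 rad).
It fails at once if the rack or a vial was taken between the fingers (the fingers press on it while the grasp point is inside the rack's outline) (x of the grasp point in the frame of vial_rack between -0.018 and 0.018 m and y of the grasp point in the frame of vial_rack between -0.122 and 0.122 m and height (world z) of the grasp point below 0.075 m and contact force between the fingers and vial_rack above 8 N).
It fails at once if the rack was rammed (more than 80 N between the fingers and the rack) (contact force between the fingers and vial_rack above 80 N).
It fails at once if a loose bystander (jar, bottle, dish, bowl, forceps) was moved more than 25 mm or tipped (distance of any of jar_a, jar_b, jar_c, spray_bottle, petri_dish, bowl, forceps from where it was at the start of the episode above 0.025 m or angle between any of jar_a, jar_b, jar_c, spray_bottle, petri_dish, bowl, forceps's own z axis and vertical above 0.3 rad).
It also fails if it takes over 72 s, if anything falls off the work surface, if the arm or the gripper's body presses on something with over 40 N, if the wrist force passes 120 N, or if a joint passes its speed limit or range.

### The arm

A 7-joint arm with a two-finger parallel gripper is mounted at the origin on the work surface. World frame = base frame: x ahead of the robot, y to its left, z up, the work surface at z = 0. Lengths are in m, angles in rad, forces in N, time in s.
With the tool pointing down it reaches from about 0.425 to 0.95 m from the base axis. Payload 4.7 kg.
Tool frame: the origin (TCP) lies between the finger pads; the fingertips stand 25 mm ahead of it and the grasp point (between the pads) lies 6 mm ahead of it; x points along the fingers, z is the direction in which the jaws open and shut, and the axes are right-handed (so a half turn about x gives the same grasp; the last joint's range is limited). The gripper opens to 85 mm and grips with 20 to 120 N. Pads are 22 mm wide; open, the fingers measure 114 mm over their backs; the gripper's body (76 mm by 85 mm) begins 54 mm behind the grasp point. The pads swing forward as they close: fully open they stand 13 mm farther back than shut.
Start: joints at [-1.34, 0.469, -0.049, 1.532, 0.024, 1.141, -0.082], TCP at [0.173, 0.652, 0.256] pointing down, gripper open.
Joint ranges: [-2.59, 2.59], [-0.33, 1.99], [-1.39, 1.29], [0.1, 2.45], [-1.04, 4.18], [0.21, 1.99], [-2.66, 2.66]. Speed limits (rad/s): [2.57, 2.57, 3.14, 3.14, 3.14, 3.14, 3.14].

### API

Orientations are given as a 3x3 rotation matrix whose columns are the frame's x, y, z axes.
In Python, from rig import * gives the robot as it stands. Calls block until the motion is done:
- movep(position, orientation): joint-space move of the TCP to a pose.
- move_l(position, attitude=None, feed=0.15, until_force=None): straight line of the TCP; attitude=None keeps the orientation; feed is the mean speed in m/s. With until_force (N) it stops when the force on the tool has changed by that much, and returns True; else False.
- move_joints(angles): joint-space move.
- command_gripper(opening, newtons=None): finger opening in m; newtons is the grip in N (None keeps the last); returns when the fingers have stopped.
- sleep(seconds).
- inverse_kinematics(position, orientation): joint angles nearest the present ones, or None.
- sense(): the state.
- camera(name): name is "side" or "top" or "wrist"; returns (picture, depth): 400x640x3 uint8, red, green, blue; 400x640 float32, m along the optical axis (not along the pixel's ray), 0 where there is no reading.
- camera_params(name): a dict with "K" (3x3 intrinsics, pixels), "position" and "rotation" of the camera in the world; the wrist camera has in their place "tool_from_camera" (4x4, takes a point from camera to tool coordinates, whose origin is the TCP and whose axes are the tool frame's). Camera axes: x right, y down, z forward; pixel columns grow to the right and rows downward; lengths in m; the calibration is good to about 2 mm. A picture is of the moment at which its call begins: read the wrist's pose just before it. camera_params takes no time and is no camera call.
A pose or a line that the arm cannot do raises Unreachable and nothing moves.
- finish_job(): hands the job in, once; it reports no verdict.
The state is a dict: "time_s": time; "joint_pos": joint angles; "qd": joint speeds; "joint_efforts": joint torques, N m; "position": TCP position; "tcp_rot": TCP orientation; "wrist_force": force on the tool from outside, world axes, zero at the start; "ft_torque": the same for the moment, N m; "finger_gap": finger opening in m.
Only numpy, scipy, OpenCV 4.12 (cv2) and the standard library are available. Lean on these libraries where they do the work, as an engineer would, in place of code of your own. Each camera call takes 0.05 s, during which the arm holds its last target.

## Working session

There is one attempt and no reset: what is moved stays moved. The work goes in short steps, each a Python script; the robot and the scene stay as the last script left them, time stands still between calls to the robot, and variables do not carry over. Pictures are saved under pics/ and viewed, and the job is handed in when it is done.

```bash
ls; mkdir -p pics; python3 - <<'E'
from rig import *
import cv2,numpy as np
for n in("top","side"):
    p,d=camera(n); cv2.imwrite(f"pics/{n}0.png",p[:,:,::-1]); np.save(f"pics/{n}0.npy",d)
    c=camera_params(n); print(n,c)
print(sense()["position"],sense()["time_s"])
E
```

```text
pics
top {'K': array([[498.2700006 ,   0.        , 311.18535938],
       [  0.        , 498.2700006 , 199.26008492],
       [  0.        ,   0.        ,   1.        ]]), 'position': array([ 0.27311277, -0.03669788,  1.49194994]), 'rotation': array([[-0.07405691, -0.97541762,  0.20754768],
       [-0.99725195,  0.07285849, -0.01342312],
       [-0.00202846, -0.2079714 , -0.9781328 ]])}
side {'K': array([[496.35069143,   0.        , 324.23966992],
       [  0.        , 496.35069143, 193.84542972],
       [  0.        ,   0.        ,   1.        ]]), 'position': array([-0.25240884, -0.81614727,  1.37916591]), 'rotation': array([[ 0.67443431, -0.56485802,  0.47547215],
       [-0.73827676, -0.50785215,  0.4438847 ],
       [-0.00926228, -0.65040111, -0.75953447]])}
[0.17324819 0.65188066 0.25534735] 0.1
```

View pics/top0.png

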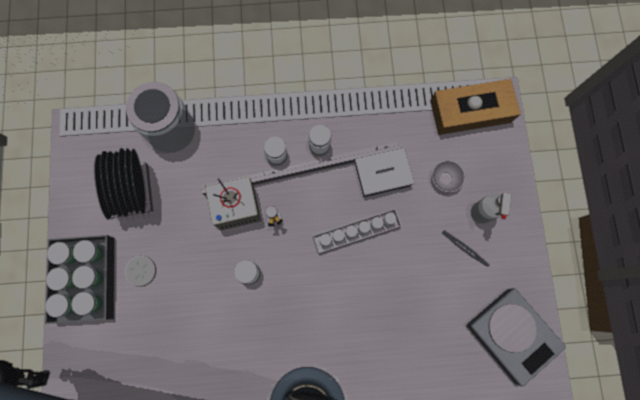

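View pics/side0.png

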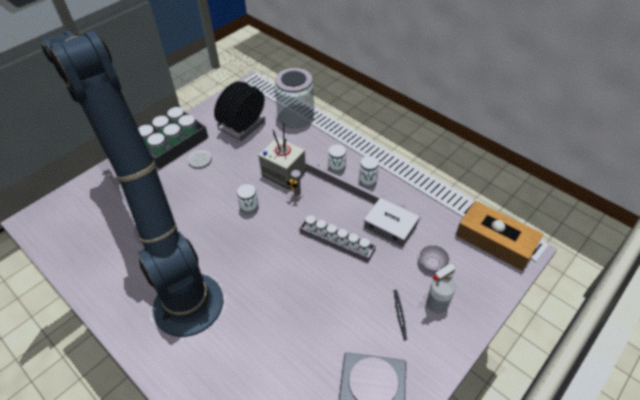

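The top view shows the rack at about px (357,232), the rail from (255,180) to (385,150), the column at (274,218), jar_a at (247,271), the sterilizer at (232,202) and the instrument box at (385,172). I'll build a point cloud and an orthographic map.

```bash
cat > h.py <<'E'
import numpy as np,cv2
from rig import *
def cloud(n,p=None,d=None):
    if p is None: p,d=camera(n)
    c=camera_params(n);K=c["K"]
    v,u=np.mgrid[0:400,0:640]
    P=np.stack([(u-K[0,2])/K[0,0]*d,(v-K[1,2])/K[1,1]*d,d],-1)
    W=P@c["rotation"].T+c["position"]
    W[d==0]=np.nan
    return p,W
# ortho: x up (0.35..0.95), y left (0.4..-0.4), 1mm/px
def ortho(p,W,X=(0.35,0.95),Y=(-0.45,0.35),z=0.0,c=None,name="top"):
    # warp image onto plane z
    c=camera_params(name)
    xs=np.arange(X[1],X[0],-0.001);ys=np.arange(Y[1],Y[0],-0.001)
    gx,gy=np.meshgrid(xs,ys,indexing="ij")
    Q=np.stack([gx,gy,np.full_like(gx,z)],-1)-c["position"]
    Q=Q@c["rotation"];uv=Q@c["K"].T
    return cv2.remap(p,(uv[...,0]/uv[...,2]).astype(np.float32),(uv[...,1]/uv[...,2]).astype(np.float32),cv2.INTER_CUBIC)
E
python3 - <<'E'
from h import *
p=cv2.imread("pics/top0.png");d=np.load("pics/top0.npy")
_,W=cloud("top",p,d)
for z in (0.03,):
    o=ortho(p,W,z=z)
    for k in range(0,800,100): cv2.line(o,(k,0),(k,599),(0,255,0),1);cv2.putText(o,f"y{0.35-k/1000:.2f}",(k,10),0,.4,(0,0,255))
    for k in range(0,600,100): cv2.line(o,(0,k),(799,k),(0,255,0),1);cv2.putText(o,f"x{0.95-k/1000:.2f}",(0,k+12),0,.4,(0,0,255))
    cv2.imwrite("pics/o30.png",o)
z=W[...,2]
print("table z",np.nanmedian(z[280:330,300:420]))
for (n,u,v) in [("rack",357,232),("rail",310,168),("box",385,180),("ster",225,205),("col",272,212),("jar",247,268),("jb",275,145),("jc",320,133)]:
    print(n,W[v,u].round(4))
E
```

```text
table z -0.00041070790917130395
rack [ 0.4696 -0.1809  0.0659]
rail [ 0.6772 -0.0602  0.0419]
box [ 0.6209 -0.2801  0.0513]
ster [0.5672 0.1882 0.1137]
col [0.5368 0.0569 0.1158]
jar [0.3876 0.1369 0.0952]
jb [0.7399 0.038  0.0945]
jc [ 0.7626 -0.0961  0.1069]
```

View pics/o30.png

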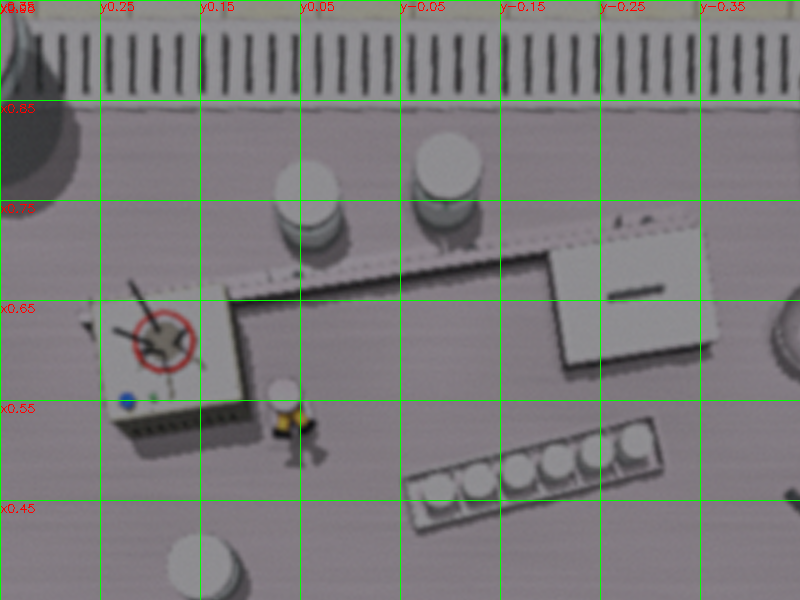

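```bash
python3 - <<'E'
from h import *
p=cv2.imread("pics/top0.png");d=np.load("pics/top0.npy")
_,W=cloud("top",p,d)
X,Y,Z=W[...,0],W[...,1],W[...,2]
def rect(m,n):
    pts=W[m][:,:2].astype(np.float32); print(n,len(pts),cv2.minAreaRect(pts),pts.mean(0)); return pts
# rail top: robust front-edge by columns
m=(Z>.036)&(Z<.047)&(X>.6)&(X<.75)&(Y<.12)&(Y>-.19)
pts=W[m]
from scipy.stats import theilslopes
for q in (2,50,98):
    e=[];yb=np.arange(-.18,.1,.01)
    for y in yb: s=pts[(abs(pts[:,1]-y)<.008),0]; e.append(np.percentile(s,q))
    r=theilslopes(e,yb);print("rail",q,r.slope,r.intercept)
m=(Z>.046)&(Z<.056)&(X>.56)&(X<.74)&(Y<-.17)&(Y>-.4); rect(m,"box")
m=(Z>.108)&(Z<.122)&(X>.5)&(X<.72)&(Y>.08)&(Y<.3); rect(m,"ster")
m=(Z>.105)&(Z<.122)&(X>.5)&(X<.6)&(Y>.02)&(Y<.1); rect(m,"col")
m=(Z>.012)&(Z<.075)&(X>.4)&(X<.55)&(Y>-.35)&(Y<-.02); rect(m,"rack")
m=(Z>.09)&(Z<.105)&(X>.33)&(X<.45)&(Y>.08)&(Y<.2); rect(m,"jar_a")
for n,z,xr,yr in(("rack",.03,(.4,.56),(-.33,-.03)),("rail",.042,(.56,.74),(-.25,.05)),("col",.114,(.48,.62),(.0,.2))):
    o=ortho(p,W,X=xr,Y=yr,z=z); o=cv2.resize(o,None,fx=2.6,fy=2.6,interpolation=cv2.INTER_CUBIC); cv2.imwrite(f"pics/z_{n}.png",o); print(o.shape)
E
```

```text
rail 2 -0.15344168776013145 0.6641810588241084
rail 50 -0.15508679983505635 0.669920011981086
rail 98 -0.15230634515076916 0.69930922345368
box 1553 ((0.6529072523117065, -0.26965469121932983), (0.127216637134552, 0.17783188819885254), 9.636148452758789) [ 0.6492875  -0.28195572]
ster 1610 ((0.5793801546096802, 0.17078635096549988), (0.11553570628166199, 0.1300460547208786), 8.902851104736328) [0.5773399  0.16863166]
col 115 ((0.5362450480461121, 0.07097497582435608), (0.033126503229141235, 0.055501699447631836), 16.86043357849121) [0.53886163 0.06078286]
rack 1169 ((0.4484759271144867, -0.19344906508922577), (0.12125594168901443, 0.26104608178138733), 13.980324745178223) [ 0.4786742  -0.18667866]
jar_a 382 ((0.3799891471862793, 0.1427668184041977), (0.06132710725069046, 0.06114819645881653), 85.73343658447266) [0.37937266 0.14191838]
(419, 783, 3)
(468, 780, 3)
(364, 520, 3)
```

View pics/z_rack.png

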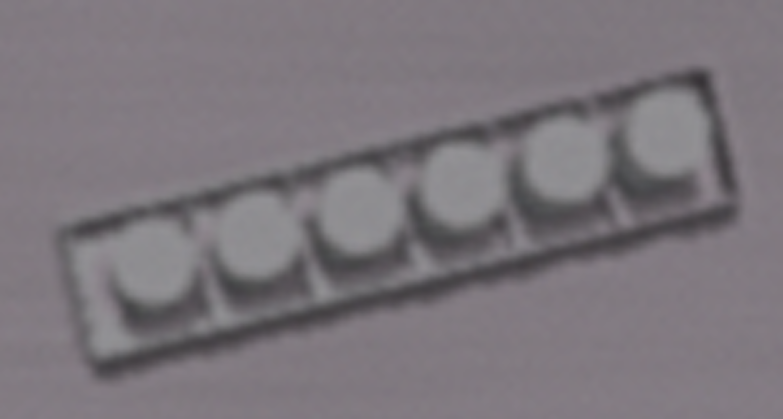

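View pics/z_rail.png

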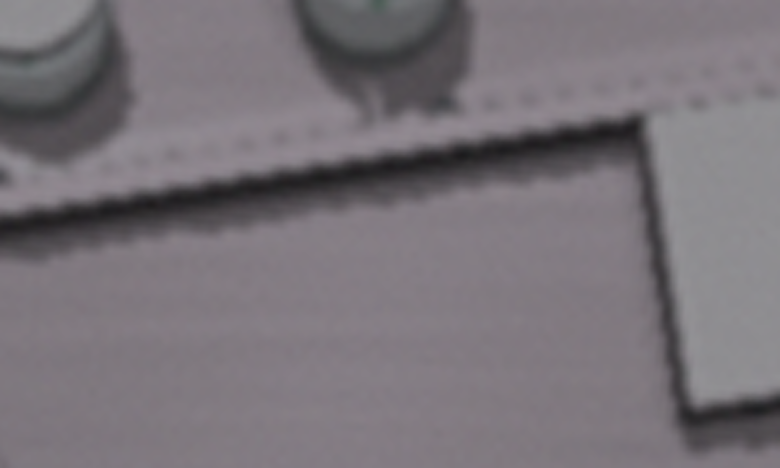

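View pics/z_col.png

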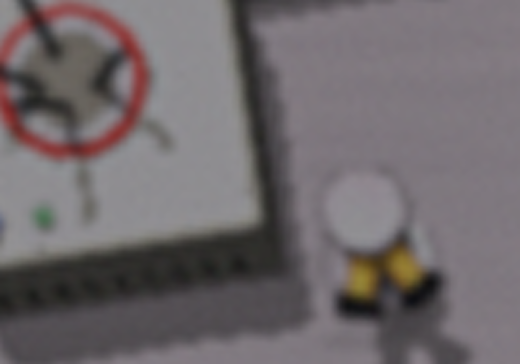

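```bash
cat >> h.py <<'E'
PSI=0.155
_xa=np.array([np.cos(PSI),np.sin(PSI)]);_ya=np.array([-np.sin(PSI),np.cos(PSI)])
O=0.657*_xa-0.143*_ya
def r2w(p): return O+p[0]*_xa+p[1]*_ya
def w2r(p): q=np.asarray(p)[:2]-O; return np.array([q@_xa,q@_ya])
def rackpose(p,W,guess=None):
    """rack pose in rail frame (x,s,yaw) from cap tops"""
    q=(W[...,:2]-O); rx=q@_xa; rs=q@_ya; Z=W[...,2]
    m=(Z>.054)&(Z<.068)&(rx<-.005)&(rx>-.32)&(rs<.15)&(rs>-.3)
    m&=~(np.hypot(rx+.128,rs-.118)<.045)
    m&=~((rx>-.12)&(rs<-.15))
    pts=np.stack([rx[m],rs[m]],-1).astype(np.float32)
    mm=np.zeros(m.shape,np.uint8);mm[m]=1
    (cx,cy),(w,h),a=cv2.minAreaRect(pts)
    mu=pts.mean(0);_,S,V=np.linalg.svd(pts-mu,full_matrices=False)
    v=V[0]*np.sign(V[0][1]);yaw=np.arctan2(-v[0],v[1])
    t=(pts-mu)@v; ext=np.percentile(t,[1,99])
    return mu[0],mu[1],yaw,len(pts),ext
def rot(phi):
    """tool down, jaws along world yaw phi of y-axis"""
    z=np.array([-np.sin(phi),np.cos(phi),0]);x=np.array([0,0,-1.]);return np.stack([x,np.cross(z,x),z],1)
E
python3 - <<'E'
from h import *
p=cv2.imread("pics/top0.png");d=np.load("pics/top0.npy")
_,W=cloud("top",p,d)
print(rackpose(p,W), "corner est", w2r((.4749,-.1837)), .239-PSI)
for n,u,v in (("bottle",487,207),("forc ends",446,234),("forc",487,264),("bowl",447,178),("jar_a",247,271)): print(n,W[v,u].round(3),w2r(W[v,u]).round(3))
s=sense();print(s["tcp_rot"].round(3),s["finger_gap"])
print(inverse_kinematics([.41,-.144,.04],rot(.239)),inverse_kinematics([.41,-.144,.04],rot(.239+np.pi)))
E
```

```text
(np.float32(-0.21241382), np.float32(-0.113187164), np.float32(0.087546945), 633, array([-0.11299271,  0.1124828 ])) corner est [-0.21615295 -0.11181283] 0.08399999999999999
bottle [ 0.503 -0.541  0.132] [-0.243 -0.469]
forc ends [ 0.452 -0.453  0.006] [-0.28  -0.374]
forc [ 0.354 -0.561  0.009] [-0.394 -0.466]
bowl [ 0.625 -0.48  -0.   ] [-0.113 -0.428]
jar_a [0.38  0.138 0.092] [-0.261  0.22 ]
[[-0.    -0.966  0.257]
 [-0.002  0.257  0.966]
 [-1.    -0.    -0.002]] 0.08538286121351435
[-0.12834083  0.46406627  0.45448829  2.28520204 -0.44491648  0.47411669
  2.49458522] [-0.25076057  0.49879727  0.61397384  2.29132342 -0.6010634   0.50903681
 -0.48879636]
```

```bash
cat >> h.py <<'E'
def R2(a): return np.array([[np.cos(a),-np.sin(a)],[np.sin(a),np.cos(a)]])
def tool(rack,g,ga,z):
    """rack=(x,s,yaw) in rail frame, g tool position in rack frame, ga jaw angle rel. to rack y"""
    P=np.array(rack[:2])+R2(rack[2])@np.array(g)
    return np.r_[r2w(P),z],rot(PSI+rack[2]+ga+np.pi)
def about(rack,cor,a):
    """rotate rack by a about COR given in rack frame"""
    C=np.array(rack[:2])+R2(rack[2])@np.array(cor)
    return (*(C+R2(a)@(np.array(rack[:2])-C)),rack[2]+a)
def rep(tag=""):
    s=sense();print(tag,round(s["time_s"],2),s["position"].round(4),"F",s["wrist_force"].round(1),"gap",round(s["finger_gap"],4))
def look(name):
    p,d=camera("top");_,W=cloud("top",p,d)
    cv2.imwrite(f"pics/{name}.png",cv2.resize(p[100:320,170:500,::-1],None,fx=2.4,fy=2.4,interpolation=cv2.INTER_CUBIC))
    r=rackpose(p,W);print("rack",np.round(r[:3],4),r[3],r[4].round(3));return r
E
python3 - <<'E'
from h import *
r=(-.215,-.112,.086)
command_gripper(.04)
g=[-.039-.02,.046]
P,R=tool(r,g,0,.20); movep(P,R); rep("above")
P[2]=.05; move_l(P,R); rep()
P[2]=.037; move_l(P,R,feed=.05); rep("down")
P,R=tool(r,[-.039,.046],0,.037)
print(move_l(P+(P-tool(r,g,0,.037)[0])*.5,R,feed=.04,until_force=2)); rep("touch")
look("a1")
E
```

```text
above 3.56 [ 0.4083 -0.1525  0.2   ] F [ 0.2  0.1 -0.8] gap 0.0398
 4.71 [ 0.4083 -0.1534  0.0505] F [ 0.8 -0.9  0.4] gap 0.0399
down 5.12 [ 0.4076 -0.1531  0.0368] F [0.6 0.6 0.3] gap 0.0398
True
touch 5.78 [ 0.4346 -0.1463  0.0367] F [0.5 0.1 0.3] gap 0.0396
rack [-0.2046 -0.1906  0.0652] 214 [-0.038  0.046]
```

View pics/a1.png

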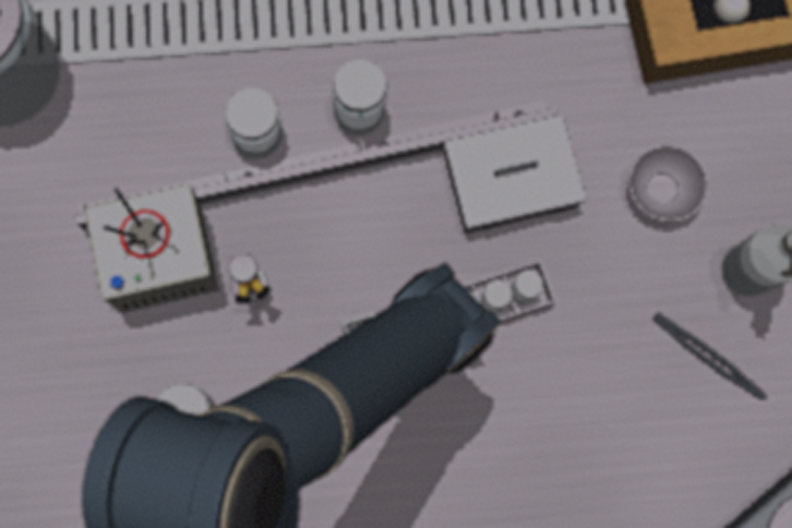

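```bash
cat >> h.py <<'E'
def arc(rack,g,ga,z,cor,a,n=6,feed=.04):
    for k in range(1,n+1):
        r=about(rack,cor,a*k/n);P,R=tool(r,g,ga,z);move_l(P,R,feed=feed)
        s=sense();print(round(s["time_s"],1),"F",s["wrist_force"].round(1),s["position"].round(3))
    return r
E
python3 - <<'E'
from h import *
r=(-.210,-.112,.086)
s=sense(); g=R2(-r[2])@(w2r(s["position"])-np.array(r[:2])); print("g",g)
r=arc(r,g,0,.037,[0,-.10],-.585); print("pred",r)
P=sense()["position"]; R=sense()["tcp_rot"]
# back off
P2,_=tool(r,[g[0]-.03,g[1]],0,.037); move_l(P2,R,feed=.15); P2[2]=.2; move_l(P2,R,feed=.3)
P2,R2_=tool(r,[0,-.13-.011-.025],np.pi/2,.2)
P3,R3=tool(r,[0,-.13-.011-.025],-np.pi/2,.2)
print(inverse_kinematics(P2,R2_),inverse_kinematics(P3,R3))
look("a2")
E
```

```text
g [-0.03667276  0.04676072]
6.4 F [-0.3 -1.2 -0.4] [ 0.448 -0.14   0.037]
6.9 F [-3.3 -0.3  1.8] [ 0.461 -0.135  0.037]
7.4 F [-0.   0.2 -0.3] [ 0.477 -0.132  0.037]
7.9 F [-2.8  1.7  2. ] [ 0.49  -0.129  0.037]
8.4 F [ 0.3 -0.5 -0. ] [ 0.506 -0.129  0.037]
8.9 F [-2.6  1.   1.7] [ 0.52  -0.129  0.037]
pred (np.float64(-0.15355582536621573), np.float64(-0.12382427300810135), -0.499)
[ 0.06256679  0.44248223  0.64781417  1.82813619 -0.31721584  0.97618101
  0.50027021] [-0.2144623   0.61775653  1.11443576  1.84121867 -0.62716284  1.08858737
 -2.34707012]
rack [-0.1896 -0.1883 -0.4766] 243 [-0.043  0.051]
```

View pics/a2.png

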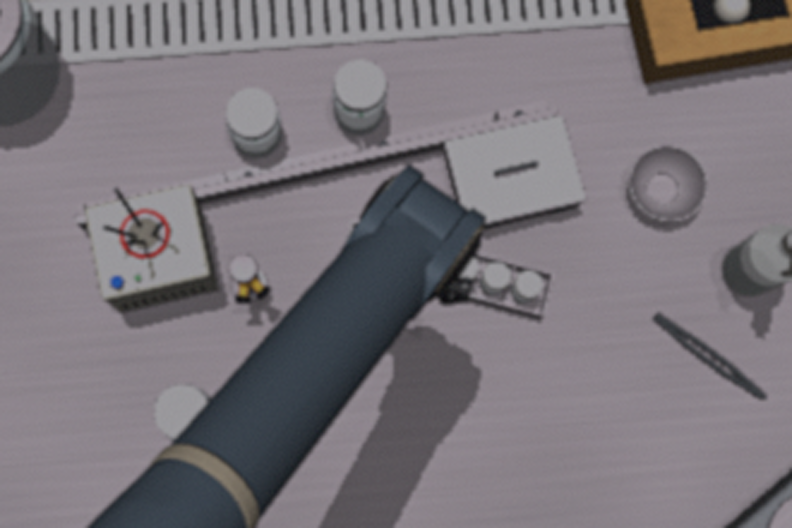

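```bash
python3 - <<'E'
from h import *
r=(-.1535,-.124,-.485)
P2,Rr=tool(r,[0,-.13-.011-.03],np.pi/2,.2)
movep(P2,Rr); look("a3"); rep()
E
```

```text
rack [-0.1558 -0.1259 -0.4954] 609 [-0.112  0.113]
 11.62 [ 0.4835 -0.3471  0.1994] F [-0.6 -0.  -0.4] gap 0.0399
```

View pics/a3.png

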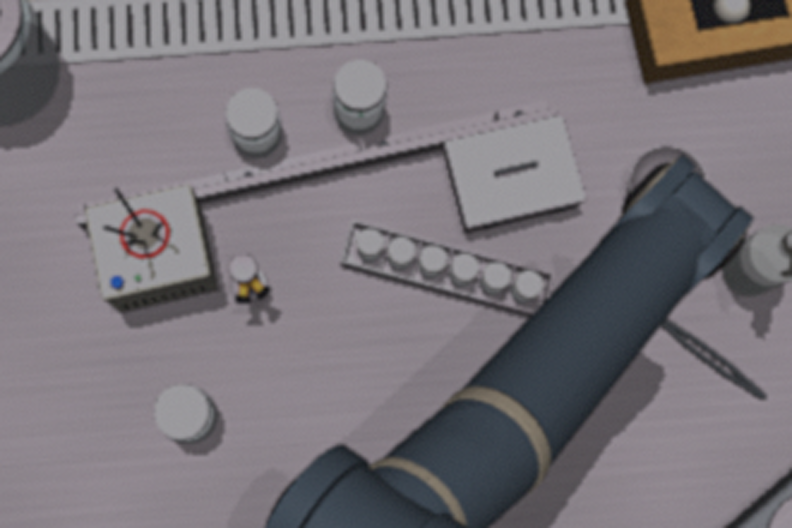

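```bash
python3 - <<'E'
from h import *
r=(-.158,-.126,-.495)
command_gripper(.025)
P,Rr=tool(r,[0,-.171],np.pi/2,.2); movep(P,Rr)
P[2]=.05; move_l(P,Rr); P[2]=.039; move_l(P,Rr,feed=.05); rep("down")
P,_=tool(r,[0,-.135],np.pi/2,.039)
print(move_l(P,Rr,feed=.04,until_force=2.5)); rep("touch")
for y in (-.11,-.08,-.05,-.03,-.0135):
    P,_=tool(r,[0,y],np.pi/2,.039); h=move_l(P,Rr,feed=.05,until_force=25); rep(str(y))
    if h: break
look("b1")
E
```

```text
down 13.68 [ 0.4774 -0.3498  0.0387] F [ 0.5 -0.5 -0.8] gap 0.0251
False
touch 14.73 [ 0.4895 -0.3161  0.039 ] F [ 0.2  0.7 -0.2] gap 0.0243
-0.11 15.38 [ 0.4982 -0.2913  0.0389] F [-0.8  0.5 -0.4] gap 0.0246
-0.08 16.13 [ 0.5081 -0.2632  0.0389] F [-0.   0.5  0.4] gap 0.0254
-0.05 16.88 [ 0.5181 -0.2349  0.0389] F [ 0.1 -0.3 -0.3] gap 0.0252
-0.03 17.43 [ 0.5249 -0.2159  0.0389] F [-0.3 -0.4  0.5] gap 0.0254
-0.0135 17.92 [ 0.5304 -0.2004  0.039 ] F [-0.1  0.3  0.8] gap 0.025
rack [-0.0816  0.0077 -0.4813] 448 [-0.092  0.085]
```

View pics/b1.png

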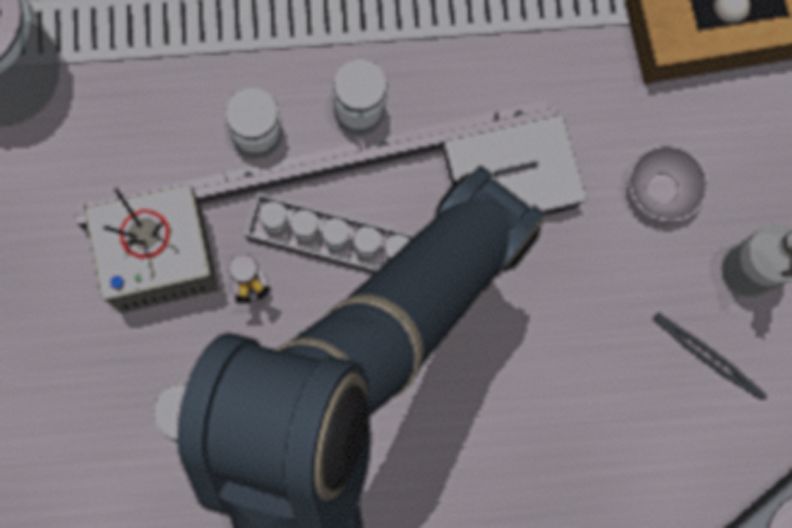

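```bash
python3 - <<'E'
from h import *
r=(-.158,-.126,-.495)
s=sense();R=s["tcp_rot"]
P,_=tool(r,[0,-.045],np.pi/2,.039); move_l(P,R,feed=.15)
P,_=tool(r,[-.02,-.09],np.pi/2,.2); move_l(P,R,feed=.3); rep()
look("b2")
for d in (-.05,-.07,-.09):
  for z in (.2,.037):
    for ga in (0,np.pi):
        P,R=tool((-.098,-.012,-.495),[-.06,d],ga,z);print(d,z,P.round(3),inverse_kinematics(P,R))
E
```

```text
19.03 [ 0.4858 -0.2654  0.1995] F [-0.4  0.5 -0.3] gap 0.0253
rack [-0.0955 -0.0172 -0.4994] 586 [-0.112  0.112]
-0.05 0.2 [ 0.503 -0.094  0.2  ] [-0.72463107  0.42530469  1.07563292  2.02006437 -0.45858326  0.96159057
 -1.32445929]
-0.05 0.2 [ 0.503 -0.094  0.2  ] [-0.14617128  0.26766551  0.29749056  1.99357587 -0.09960764  0.89401638
  1.43461447]
-0.05 0.037 [ 0.503 -0.094  0.037] [-0.51784645  0.67689601  0.83543046  2.12777318 -0.81297971  0.6938802
 -1.03514165]
-0.05 0.037 [ 0.503 -0.094  0.037] [-0.04965044  0.52079899  0.192544    2.1029064  -0.18828123  0.53367491
  1.51126713]
-0.07 0.2 [ 0.496 -0.113  0.2  ] [-0.69192307  0.42103717  1.08013792  2.02598453 -0.45595016  0.95915425
 -1.28701126]
-0.07 0.2 [ 0.496 -0.113  0.2  ] [-0.11166371  0.26345363  0.30132794  1.99958092 -0.09943717  0.89234189
  1.47318287]
-0.07 0.037 [ 0.496 -0.113  0.037] [-0.48113176  0.67404648  0.83626769  2.13397301 -0.81416058  0.69063331
 -0.99398865]
-0.07 0.037 [ 0.496 -0.113  0.037] [-0.01282677  0.51802049  0.19420876  2.1091643  -0.19003547  0.53042475
  1.55164468]
-0.09 0.2 [ 0.49  -0.132  0.2  ] [-0.65726637  0.41806328  1.08358371  2.03020574 -0.45416495  0.95746664
 -1.24871591]
-0.09 0.2 [ 0.49  -0.132  0.2  ] [-0.0767712   0.2605002   0.30550598  2.00392241 -0.09976479  0.89116727
  1.51265256]
-0.09 0.037 [ 0.49  -0.132  0.037] [-0.44351237  0.67205455  0.83695643  2.13839588 -0.81509254  0.68836102
 -0.95306484]
-0.09 0.037 [ 0.49  -0.132  0.037] [ 0.02444978  0.51608342  0.19599996  2.11365335 -0.19188493  0.52813788
  1.59250488]
```

View pics/b2.png

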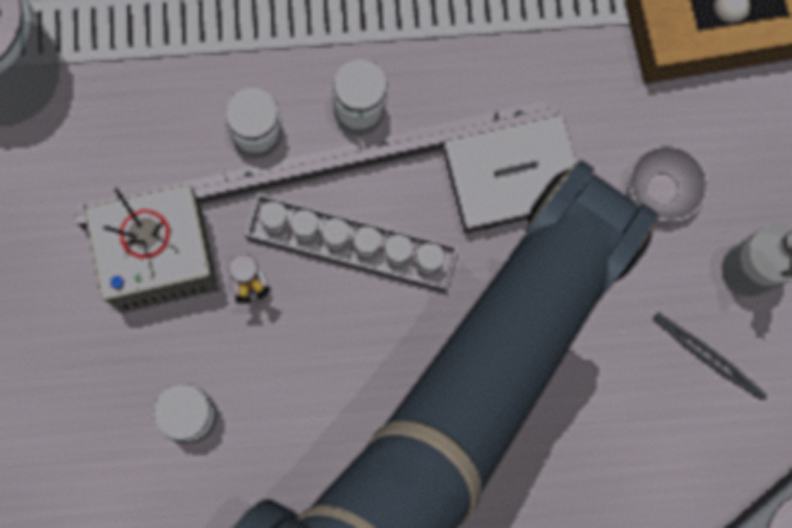

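```bash
python3 - <<'E'
from h import *
r=(-.158,-.126,-.495)
R=sense()["tcp_rot"]
P,_=tool(r,[0,-.045],np.pi/2,.2); move_l(P,R,feed=.3)
P[2]=.039; move_l(P,R,feed=.2)
P,_=tool(r,[0,-.02],np.pi/2,.039); move_l(P,R,feed=.1)
P,_=tool(r,[0,-.0015],np.pi/2,.039); print(move_l(P,R,feed=.05,until_force=12)); rep("pushed")
P,_=tool(r,[0,-.04],np.pi/2,.039); move_l(P,R,feed=.15)
P,_=tool(r,[-.02,-.09],np.pi/2,.2); move_l(P,R,feed=.3)
k=look("c1")
E
```

```text
False
pushed 21.27 [ 0.5345 -0.1901  0.0392] F [ 0.2 -2.6  1.6] gap 0.0246
rack [-0.0904 -0.0081 -0.4967] 593 [-0.113  0.113]
```

```bash
python3 - <<'E'
from h import *
r=(-.093,-.008,-.497); ga=np.pi
command_gripper(.04)
P,R=tool(r,[-.055,-.055],ga,.2); movep(P,R)
P[2]=.037; move_l(P,R,feed=.2); rep("down")
P,R=tool(r,[-.038,-.055],ga,.037); move_l(P,R,feed=.06); rep("touch")
r=arc(r,[-.038,-.055],ga,.037,[-.02,.09],.15,n=2); print(r)
P,R=tool(r,[-.06,-.06],ga,.037); move_l(P,R,feed=.15)
P[2]=.2; move_l(P,R,feed=.3)
P,R=tool(r,[-.01,-.18],np.pi/2,.2); movep(P,R)
look("c2");rep()
E
```

```text
down 24.71 [ 0.511  -0.096   0.0378] F [-0.5 -0.2  0. ] gap 0.0403
touch 25.14 [ 0.5269 -0.1014  0.0373] F [-0.6 -0.3  0.7] gap 0.0401
25.6 F [-0.2 -0.3  0.7] [ 0.536 -0.106  0.037]
26.0 F [ 0.5 -0.   0.7] [ 0.547 -0.11   0.037]
(np.float64(-0.07946827036811933), np.float64(-0.010789976390036982), -0.347)
rack [-0.0801 -0.0117 -0.3681] 596 [-0.111  0.114]
 28.12 [ 0.55   -0.2367  0.1991] F [0.8 0.5 0.4] gap 0.0397
```

View pics/c2.png

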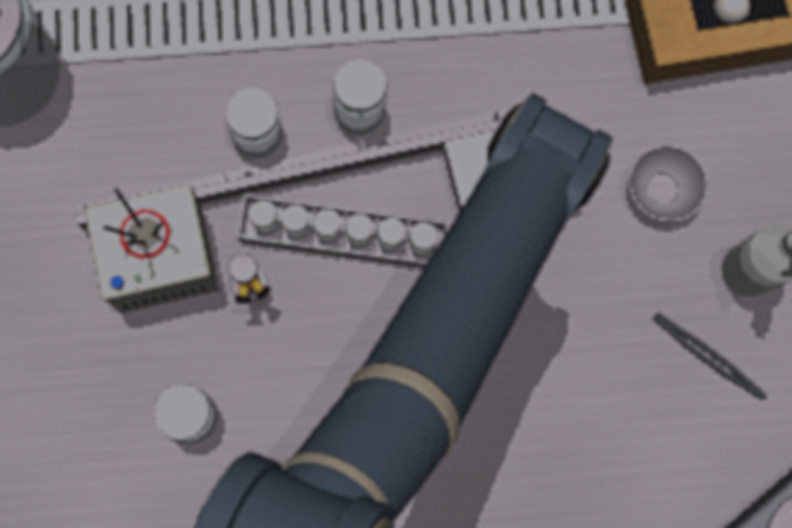

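```bash
python3 - <<'E'
from h import *
r=(-.082,-.012,-.368)
command_gripper(.005)
P,R=tool(r,[-.01,-.158],np.pi/2,.2); movep(P,R)
P[2]=.05; move_l(P,R,feed=.2); P[2]=.042; move_l(P,R,feed=.05,until_force=5);rep("down")
P,_=tool(r,[-.01,-.141],np.pi/2,.042); move_l(P,R,feed=.06); rep("touch")
P,_=tool(r,[-.01,-.119],np.pi/2,.042); print(move_l(P,R,feed=.05,until_force=12)); rep("pushed")
P,_=tool(r,[-.01,-.15],np.pi/2,.042); move_l(P,R,feed=.15)
P,_=tool(r,[-.03,-.19],np.pi/2,.2); move_l(P,R,feed=.3)
look("c3");rep()
E
```

```text
down 30.01 [ 0.5489 -0.2165  0.0422] F [ 0.  -0.   0.4] gap 0.0049
touch 30.44 [ 0.5528 -0.1993  0.042 ] F [-0.3  0.6 -0.3] gap 0.0047
False
pushed 31.03 [ 0.5575 -0.1781  0.0421] F [-0.7 -2.1  1.1] gap 0.0049
rack [-0.0731  0.0057 -0.3697] 592 [-0.113  0.112]
 32.14 [ 0.5222 -0.2419  0.1987] F [-0.3  0.4 -0.4] gap 0.0053
```

View pics/c3.png

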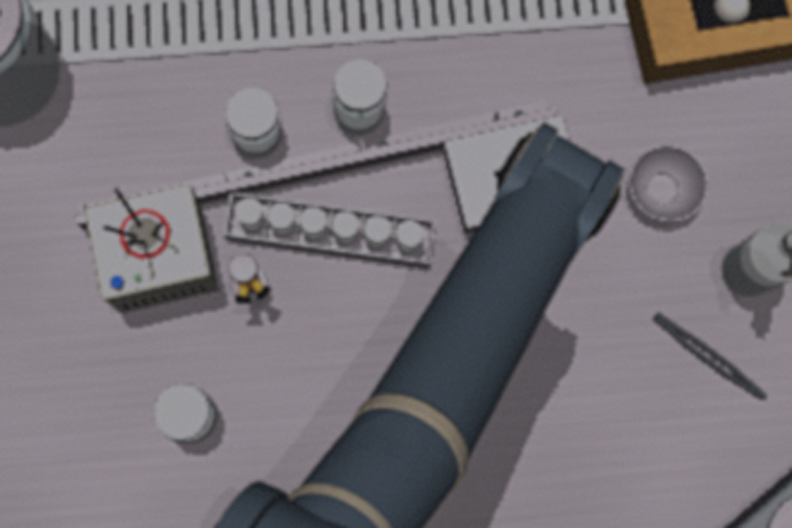

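```bash
python3 - <<'E'
from h import *
r=(-.075,.006,-.369); ga=np.pi
command_gripper(.04)
P,R=tool(r,[-.057,-.058],ga,.2); movep(P,R)
P[2]=.037; move_l(P,R,feed=.2); rep("down")
P,R=tool(r,[-.038,-.058],ga,.037); move_l(P,R,feed=.06); rep("touch")
r=arc(r,[-.038,-.058],ga,.037,[-.015,.09],.35,n=4); print(r)
P,R=tool(r,[-.06,-.06],ga,.037); move_l(P,R,feed=.15)
P[2]=.2; move_l(P,R,feed=.3)
P,R=tool(r,[-.06,-.17],ga,.2); movep(P,R)
look("d1");rep()
E
```

```text
down 34.58 [ 0.5289 -0.0905  0.0378] F [-0.5  0.8  0.4] gap 0.0397
touch 35.04 [ 0.5471 -0.0942  0.0372] F [-0.5 -0.  -0.8] gap 0.0401
35.5 F [0.9 0.1 0.3] [ 0.559 -0.098  0.037]
36.0 F [-0.4 -1.7 -1.2] [ 0.572 -0.101  0.037]
36.5 F [ 0.4 -0.7  0.1] [ 0.585 -0.103  0.037]
36.9 F [ 0.3  0.6 -0.3] [ 0.598 -0.104  0.037]
(np.float64(-0.04324146880058499), np.float64(0.005083470051266928), -0.019000000000000017)
rack [-0.0451  0.0037 -0.0315] 584 [-0.112  0.113]
 38.5 [ 0.5907 -0.2173  0.198 ] F [0.2 1.1 0.7] gap 0.04
```

View pics/d1.png

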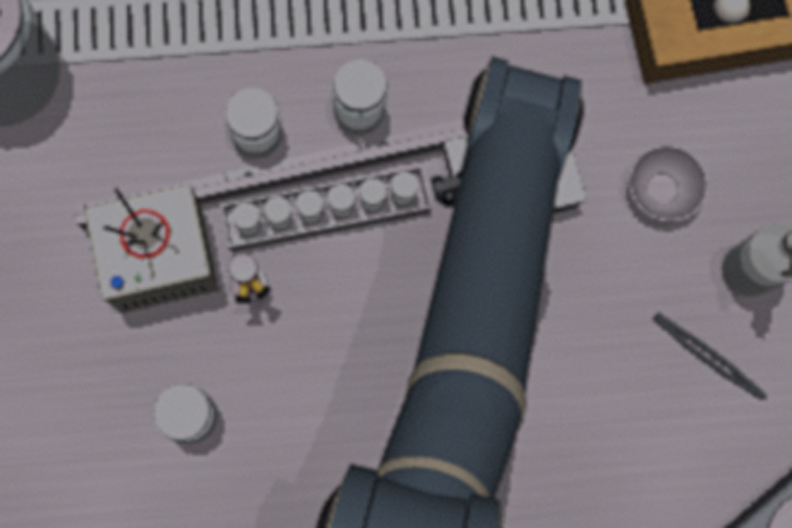

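```bash
python3 - <<'E'
from h import *
r=(-.047,.004,0.0); ga=np.pi
command_gripper(.07)
P,R=tool(r,[-.062,-.014],ga,.2); movep(P,R)
P[2]=.034; print(move_l(P,R,feed=.15,until_force=8)); rep("down")
for x in (-.04,-.03,-.026,-.022,-.018,-.014):
    P,R=tool(r,[x,-.014],ga,.034); h=move_l(P,R,feed=.03,until_force=10); rep(str(x)); print(w2r(sense()["position"]).round(4),h)
    if h: break
E
```

```text
False
down 40.83 [ 0.5658 -0.0667  0.0348] F [-0.7  0.2 -0.6] gap 0.0701
-0.04 41.71 [ 0.5865 -0.0632  0.0339] F [-0.8  0.5 -0.2] gap 0.0699
[-0.0872 -0.01  ] False
-0.03 42.19 [ 0.5966 -0.0618  0.0339] F [-1.2 -1.1  0.1] gap 0.0695
[-0.0771 -0.0102] False
-0.026 42.48 [ 0.6005 -0.061   0.0338] F [-2.6 -1.5 -1.1] gap 0.07
[-0.0731 -0.01  ] False
-0.022 42.76 [ 0.6047 -0.0601  0.0338] F [-1.4 -0.2 -1.2] gap 0.0704
[-0.0688 -0.0098] False
-0.018 43.04 [ 0.6088 -0.0595  0.0339] F [-1.7  0.2 -1.6] gap 0.0702
[-0.0646 -0.0098] False
-0.014 43.33 [ 0.6108 -0.0592  0.0338] F [-5.7  0.2  2.9] gap 0.0698
[-0.0626 -0.0098] False
```

```bash
python3 - <<'E'
from h import *
r=(-.047,.004,0.0); ga=np.pi
for x in (-.011,-.008):
    P,R=tool(r,[x,-.014],ga,.034); h=move_l(P,R,feed=.02,until_force=12); rep(str(x)); print(w2r(sense()["position"]).round(4),h)
    if h or np.linalg.norm(sense()["wrist_force"][:2])>14: break
P,R=tool(r,[-.06,-.014],ga,.034); move_l(P,R,feed=.1)
P[2]=.2; move_l(P,R,feed=.3)
P,R=tool(r,[-.1,-.2],ga,.22); movep(P,R)
look("e1");rep()
p,d=camera("side");cv2.imwrite("pics/e1s.png",cv2.resize(p[100:300,200:460,::-1],None,fx=3,fy=3))
E
```

```text
-0.011 43.54 [ 0.6104 -0.0592  0.0333] F [ 0.5 -0.7  0.1] gap 0.0696
[-0.063  -0.0098] True
rack [-0.0285  0.0057 -0.0055] 580 [-0.114  0.112]
 45.66 [ 0.5568 -0.2531  0.2188] F [-0.1  1.1  0.2] gap 0.0699
```

View pics/e1.png

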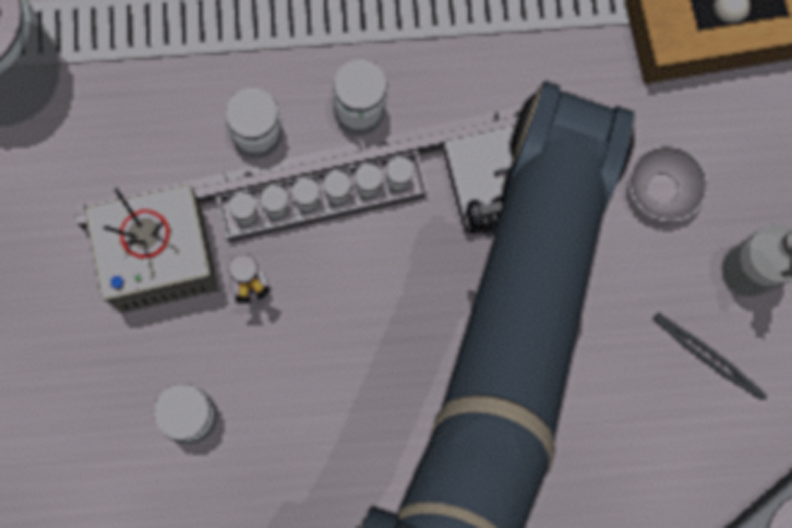

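View pics/e1s.png

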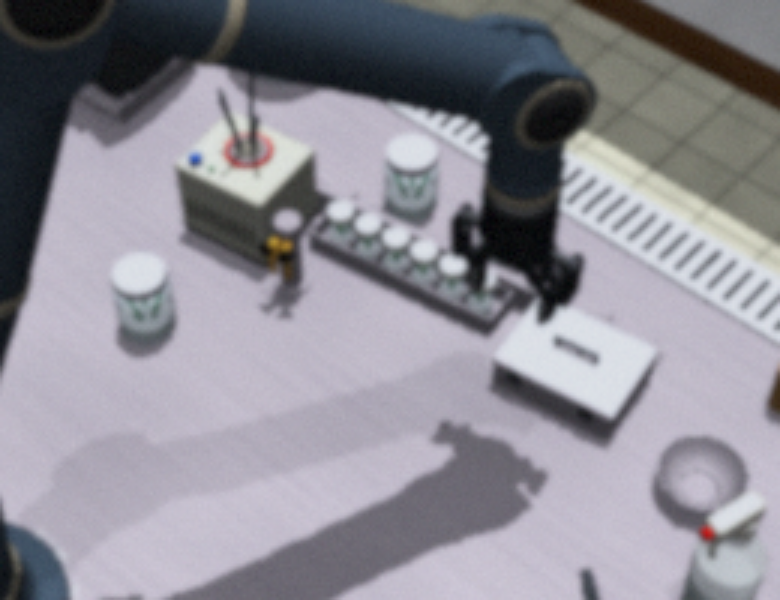

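```bash
python3 - <<'E'
from h import *
p,d=camera("top")
o=ortho(p,None,X=(.58,.72),Y=(-.21,.11),z=.036)
cv2.imwrite("pics/e2.png",cv2.resize(o[...,::-1],None,fx=2.5,fy=2.5,interpolation=cv2.INTER_CUBIC))
E
```

```text
(no output)
```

View pics/e2.png

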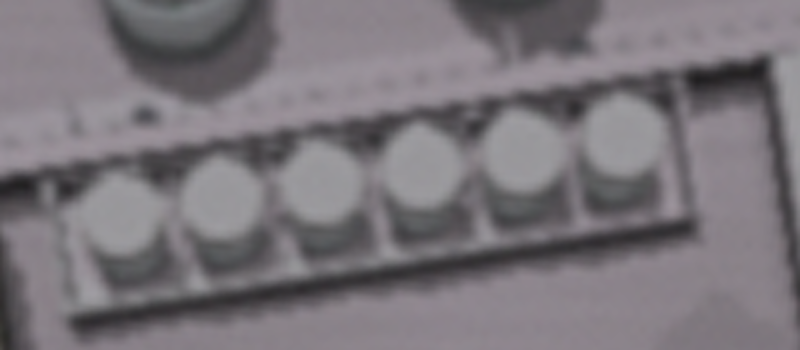

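```bash
python3 - <<'E'
from h import *
rep(); finish_job()
E
```

```text
45.76 [ 0.557  -0.2532  0.2193] F [-0.3  0.6  1.2] gap 0.0701
the job is handed in; nothing more can be done
```

The rack is in its bay against the back rail, and I handed the job in at about 46 s of the 72 s allowed. `finish_job` gives no verdict, so the result rests on my own checks.

**How it went in:** I pushed only on the rack's outside walls, low down, with the fingertips.
1. I turned the rack about 0.58 rad so its left end pointed behind the gas column.
2. I pushed it lengthwise from its right end, through the gap between the column and the instrument box.
3. I swung the right end part way in, then pushed lengthwise again to clear the box.
4. I finished the swing and pressed it flat to the rail with both fingers, stopping when the force rose by 12 N.

**Last checks:**

| Check | Measured | Required |
|---|---|---|
| Distance of rack centre from rail face | about 28 mm | 20 to 36 mm |
| Offset from the rail's middle | about 6 mm left | within 40 mm |
| Angle to the rail | about 0.006 rad | below 0.05 rad |

- **Flush fit:** A zoomed top view showed the rack's long side parallel to the rail, with no clear gap. The centre distance read from the vial caps runs about 3 mm off, so it could be nearer 31 mm.
- **Forces:** Sampled forces while pushing stayed under about 7 N. The final press was stopped by its 12 N limit, so it may have peaked a little above that.
- **Bystanders:** None looked moved in the top pictures, but I did not measure their positions.
- **Robot:** At hand-in the gripper was clear of everything, about 0.2 m above the worktop.

No check failed or disagreed beyond that 3 mm.

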